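# Push the red can to the back of the can rack and hold it

## Task

At the club's tuck shop, push the red can up its sloping lane of the can rack with the fingertips until it is fully home against the back stop, steadily, without flicking it or letting it run back down, and without denting it. Finish while still holding it there, so that the cold cans can be loaded in front of it. Only push it, never lift or grip it, and leave the green can and the other things where they are.

Things in the scene. Friction and masses are not known exactly. Their poses are not given: they have to be found in the camera images.
- bed: sloping bed of a fixed two-lane can rack of white sheet steel. Origin: on the bed's top face at its low end (towards the robot), on the rack's centre line, at the lip's inside face, 22 mm above the table. x runs up the slope (8 degrees), y across the lanes, z square to the bed. Lanes: 120 mm wide, middles at y = +61.5 and -61.5 mm; walls at the sides and between them 3 mm thick, 40 mm high
- back_stop (a point): the back stop at the lanes' upper end, an unyielding upright plate faced with 6 mm of hard dark rubber, 44 mm high, across both lanes. The point lies on the rubber's face, on the rack's centre line, at bed x = 272 mm, z = 33 mm. A can fully home against the stop has its centre at bed x = 239 mm, z = 33 mm
- front_lip (a point): the front lip at the lanes' low end, 16 mm high above the bed and 4 mm thick, across both lanes, with blank price cards on its outside. The point lies on top of it, on the rack's centre line
- red_can: full red drinks can, white band, smooth, 66 mm in diameter, 115 mm long, about 0.35 kg, lying on its side across one of the two lanes (which one varies), free to roll. Origin: the can's centre; its y axis lies along the can. It starts leaning on the front lip, its centre at bed x = 28.5 mm, z = 33 mm. Left alone anywhere up the slope it rolls back to the lip
- green_can: full green drinks can with a yellow band, same size, lying against the front lip of the other lane; origin at its centre. It stays where it is.
- tape_measure: yellow and black tape measure, 72 x 34 mm, 64 mm high, standing loose on the table beside the rack; origin at the middle of its underside. Not to be touched.
- miniature: painted gaming figure, loose, on a round black base 50 mm across, 78 mm high; origin at the middle of its underside. Not to be touched.
- snack_carton: purple open carton of snack bars, loose, 130 x 85 mm, 50 mm high; origin at the middle of its underside. Not to be touched.

How it is judged:
By the outcome, as a careful person would: the job done as asked, in the order asked, and still so for the second after the job is handed in, while the arm keeps its last pose, push and grip.
It also fails if it takes over 35 s, if anything falls off the work surface, if the arm or the gripper's body presses on something with over 40 N, if the wrist force passes 120 N, or if a joint passes its speed limit or range.

## Robot

A 7-joint arm with a two-finger parallel gripper is mounted at the origin on the work surface. World frame = base frame: x ahead of the robot, y to its left, z up, the work surface at z = 0. Lengths are in m, angles in rad, forces in N, time in s.
With the tool pointing down it reaches from about 0.4 to 0.875 m from the base axis. Payload 19.3 kg.
Tool frame: the origin (TCP) lies at the very end of the fingers, on their centre line; the grasp point (between the pads) lies 19 mm behind it; z points along the fingers, y is the line along which they close (so a half turn about z gives the same grasp; the last joint's range is limited). The gripper opens to 85 mm and grips with 20 to 120 N. Pads are 22 mm wide; open, the fingers measure 114 mm over their backs; the gripper's body (76 mm by 85 mm) begins 54 mm behind the grasp point. The pads swing forward as they close: fully open they stand 13 mm farther back than shut.
Start: joints at [-1.245, 0.521, -0.036, 1.599, 0.021, 1.021, -0.113], TCP at [0.241, 0.577, 0.231] pointing down, gripper open.
Joint ranges: [-2.91, 2.91], [-0.3, 2.13], [-1.5, 1.42], [0.17, 2.43], [-1.26, 4.41], [0.16, 1.93], [-2.52, 2.52]. Speed limits (rad/s): [1.89, 1.89, 2.39, 2.39, 3.01, 3.01, 3.01].

## Interface

Orientations are given as [roll, pitch, yaw] about the fixed x, y, z axes, in that order (R = Rz(yaw) Ry(pitch) Rx(roll)).
In Python, from workcell import monitor, optics, job_done gives the robot as it stands.
- The arm moves only by the shell command python3 -m handwheel 'ROWS' [FORCE]. ROWS is JSON, a list of rows, each an object of numbers: "dx", "dy", "dz": the shift along the tool's x, y, z in cm; "wx", "wy", "wz": the turn, a rotation vector about the tool's x, y, z in rad; "claw": the opening in per cent of the stroke, from 0 (shut) to 100 (fully open). A call has 1 to 8 rows; each row shifts and turns the commanded pose from where the row before left it, along the tool's axes as they then stand; what a row does not reach is not made up. A row lasts 1/8 s, in which the tool goes at most 62.5 mm and 10.7 degrees, less where a joint would pass 70% of its speed; a pose out of reach is approached as far as the arm can. A call with a gripper value outside its range is refused whole. The fingers move at their own pace and stop on an object; FORCE is the grip in N (left out, the last holds). Time passes only in rows, so rows that do not move let the fingers close. It gives the time, the measured TCP pose, the force, the opening and the grip force at its end, in the units of the state.
- monitor.observe(): the state, without advancing time (a new reading comes with each control period).
- optics.grab_frame(name): name is "scene" or "top" or "wrist"; returns a dict with "frame" (384x512x3 uint8, blue, green, red), "fovy" (degrees; the focal length in pixels is half the picture's height over the tangent of half this angle, whatever the lens; pixels are square), "cx", "cy" (the principal point, pixels), "R" (3x3) and "t" (3): a world point X has camera coordinates R X + t. Camera axes: x right, y down, z forward; pixel columns grow to the right and rows downward; lengths in m; the calibration is good to about 2 mm. A picture is of the moment at which its call begins. There is no depth.
- job_done(): hands the job in; it is judged then, once.
Trained networks look in the newest picture that a camera, given by its name, has taken for a name from the list of things; names that differ only in an ending like _2 or _b are one class to them, and where a whole thing is asked for, a point or a joint stands for the part that bears it (a point fixed in the world has none). Each returns a list of dicts, best first, with "p" (0 to 1); they miss things now and then, are a little off and sometimes report something else, mostly with a low value. They report only what shows in the picture. A call takes as long as a camera call.
- optics.masks_of(name, camera): "region" (384x512 bool, what is visible of it) and "rect" ([left, top, width, height] in pixels, round what is visible of it).
The state is a dict: "clock": time; "qpos": joint angles; "qd": joint speeds; "joint_efforts": joint torques, N m; "position": TCP position; "tool_rot": TCP orientation; "force": force on the tool from outside, world axes, zero at the start; "moment": the same for the moment, N m; "grip_width": finger opening in m; "finger_force": force on a finger pad.
Only numpy, scipy, OpenCV 4.12 (cv2) and the standard library are available. Lean on these libraries where they do the work, as an engineer would, in place of code of your own. Each camera call takes 0.05 s, during which the arm holds its last target. There are 200 camera calls.

## Working session

There is one attempt and no reset: what is moved stays moved. The work goes in short steps, Python scripts to look and compute and a shell command to move; the robot and the scene stay as the last step left them, time stands still between calls to the robot, and variables do not carry over. Pictures are saved under pics/ and viewed, at most 10 in all, crops included, and the job is handed in when it is done.

```bash
mkdir -p pics
python3 - <<'E'
from workcell import monitor, optics
import cv2, numpy as np
s=monitor.observe(); print({k:np.round(v,3).tolist() for k,v in s.items()})
ims=[]
for c in("scene","top"):
    f=optics.grab_frame(c); ims.append(f["frame"]); print(c,f["fovy"],f["cx"],f["cy"],np.round(f["R"],4).tolist(),np.round(f["t"],4).tolist())
    for n in("red_can","green_can","bed","back_stop","front_lip","tape_measure","miniature","snack_carton"):
        for m in optics.masks_of(n,c)[:1]:
            ys,xs=np.nonzero(m["region"]); print(n,round(m["p"],2),m["rect"],xs.mean().round(1),ys.mean().round(1), cv2.minAreaRect(np.c_[xs,ys].astype(np.float32)))
cv2.imwrite("pics/a.png",ims[0]);cv2.imwrite("pics/b.png",cv2.resize(ims[1],(800,600)))
E
```

```text
{'clock': 0.0, 'qpos': [-1.245, 0.522, -0.036, 1.6, 0.021, 1.021, -0.113], 'qd': [-0.001, 0.001, 0.0, -0.001, 0.0, 0.003, -0.001], 'joint_efforts': [-0.0, -92.708, 1.98, -36.993, 0.018, 0.008, 0.0], 'position': [0.241, 0.576, 0.231], 'tool_rot': [-3.14, 0.0, 2.746], 'force': [-0.199, 0.021, 0.002], 'moment': [-0.039, 0.013, 0.021], 'finger_force': 0.0, 'grip_width': 0.085}
scene 45.61570427738811 254.65505141570054 187.29694481775564 [[-0.4739, 0.8803, -0.0208], [0.5992, 0.3051, -0.7402], [-0.6453, -0.3633, -0.672]] [0.2532, -0.2739, 1.4282]
red_can 0.86 [251.9, 153.7, 51.1, 34.5] 276.4 169.7 ((276.70001220703125, 170.10000610351562), (49.64070510864258, 28.174455642700195), 26.56505012512207)
green_can 0.59 [298.2, 169.4, 53.2, 44.1] 321.8 190.7 ((322.03607177734375, 191.2938232421875), (54.11795425415039, 29.343505859375), 23.96249008178711)
bed 0.78 [185.9, 163.6, 167.9, 116.9] 262.4 221.1 ((266.8888244628906, 209.37149047851562), (142.54779052734375, 107.1594009399414), 30.69972038269043)
back_stop 0.69 [182.4, 161.2, 170.1, 117.2] 262.1 221.0 ((266.7435607910156, 208.302734375),
[... 1415 characters left out ...]
453), (119.2004623413086, 130.00254821777344), 10.885527610778809)
front_lip 0.63 [168.0, 112.5, 141.3, 146.3] 240.9 172.2 ((238.00950622558594, 185.16395568847656), (118.2005386352539, 130.70838928222656), 10.713123321533203)
tape_measure 0.88 [135.1, 202.6, 25.2, 36.3] 147.4 221.3 ((147.4537811279297, 222.43679809570312), (35.48821258544922, 20.415496826171875), 87.51044464111328)
miniature 0.87 [142.5, 177.5, 24.7, 24.6] 157.3 187.6 ((157.61537170410156, 188.07691955566406), (21.0786075592041, 22.742706298828125), 33.6900634765625)
snack_carton 0.82 [301.0, 187.7, 52.7, 64.5] 324.4 220.8 ((324.19842529296875, 220.76055908203125), (42.04949951171875, 58.56306457519531), 15.018359184265137)
```

View pics/a.png

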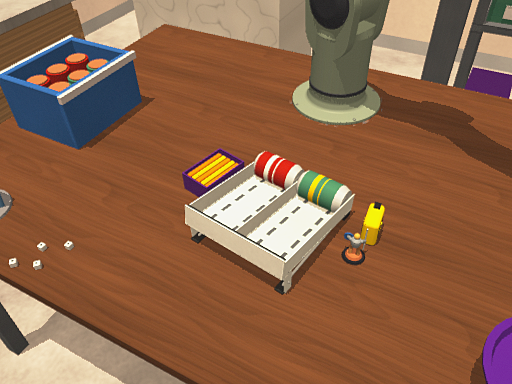

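View pics/b.png

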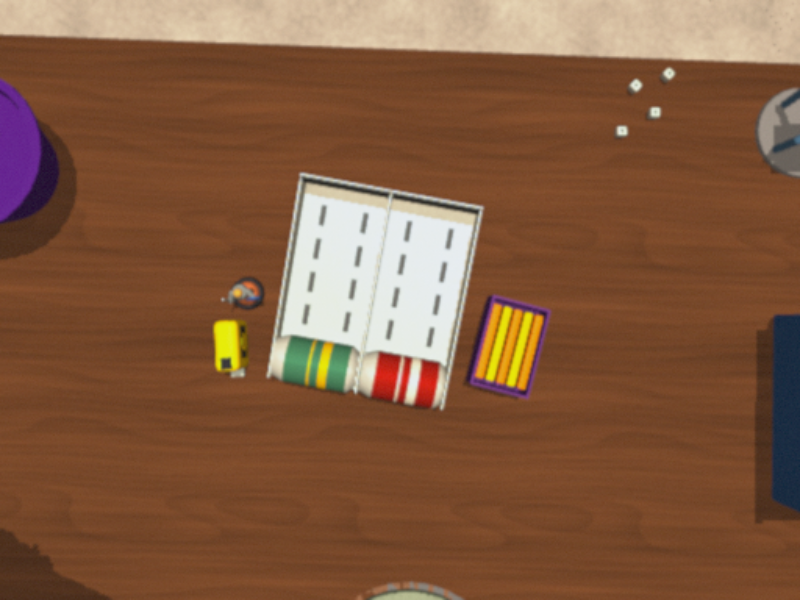

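```bash
cat > h.py <<'E'
import numpy as np
from scipy.optimize import least_squares
from scipy.spatial.transform import Rotation as Ro
def bedR(yaw): return Ro.from_euler('xyz',[0,-np.radians(8),yaw]).as_matrix()
def bed(p,X): return np.array([p[0],p[1],.022])+bedR(p[2])@np.array(X)
def proj(f,X):
    c=np.array(f["R"])@X+np.array(f["t"]); F=192/np.tan(np.radians(f["fovy"]/2))
    return np.array([f["cx"],f["cy"]])+F*c[:2]/c[2]
def goal(p,X,s):
    """tool-frame shift (cm) after first turning by returned rotvec"""
    Rt=Ro.from_matrix(bedR(p[2])@np.diag([-1,1,-1])); R0=Ro.from_euler('xyz',s["tool_rot"])
    d=bed(p,X)-np.array(s["position"])
    return bed(p,X),(R0.inv()*Rt).as_rotvec(),100*Rt.inv().apply(d),100*R0.inv().apply(d)
E
python3 - <<'E'
from h import *
from workcell import monitor, optics
f={c:optics.grab_frame(c) for c in("scene","top")}
obs=[("top",(257.3,242),(.0285,-.0615,.033)),("top",(200.6,231.6),(.0285,.0615,.033)),("scene",(276.5,169.9),(.0285,-.0615,.033)),("scene",(321.9,191),(.0285,.0615,.033)),
("top",(193.3,111.4),(None,.1245,.044)),("top",(308.5,132.5),(None,-.1245,.044))]
X=lambda p,x:[p[3] if x[0] is None else x[0],x[1],x[2]]
r=least_squares(lambda p:np.concatenate([proj(f[c],bed(p,X(p,x)))-u for c,u,x in obs]),[.45,0,-.17,.28])
p=r.x; print(p,np.round(r.fun,1)); np.save("p.npy",p)
s=monitor.observe()
for x in [(-.035,-.0615,.09),(-.03,-.0615,.022),(.195,-.0615,.022)]:print([np.round(a,3) for a in goal(p,x,s)])
for n,u in(("tape",(147.4,222)),("mini",(157,188)),("carton",(324,221))):
    t=f["top"];R=np.array(t["R"]);F=192/np.tan(np.radians(t["fovy"]/2));d=R.T@[(u[0]-t["cx"])/F,(u[1]-t["cy"])/F,1];o=-R.T@t["t"];print(n,o+d*(.05-o[2])/d[2])
E
```

```text
[ 0.4377145   0.08499651 -0.15279506  0.27886182] [ 0.5 -0.5  2.  -0.3  1.6  0.5  0.9 -0.2 -1.1 -0.4  0.9  0.4]
[array([0.382, 0.031, 0.106]), array([-0.017, -0.139, -0.243]), array([-20.252, -51.749,  15.472]), array([-34.007, -44.884,  12.506])]
[array([0.396, 0.029, 0.04 ]), array([-0.017, -0.139, -0.243]), array([-20.752, -51.749,  22.272]), array([-35.406, -44.536,  19.171])]
[array([ 0.616, -0.005,  0.071]), array([-0.017, -0.139, -0.243]), array([-43.252, -51.749,  22.272]), array([-57.033, -39.175,  16.04 ])]
tape [0.48679017 0.26543801 0.05      ]
mini [0.5625053  0.24718856 0.05      ]
carton [ 0.50047998 -0.12540292  0.05      ]
```

```bash
python3 -m handwheel '[{"wz":-0.12,"dx":-2,"claw":50},{"wz":-0.123,"dx":-3},{"dx":-3,"dy":-4},{"dx":-4,"dy":-4.5},{"dx":-4,"dy":-5},{"dx":-3,"dy":-5},{"dx":-2,"dy":-5,"dz":1},{"dx":-1,"dy":-5,"dz":1}]'
python3 -m handwheel '[{"dx":-0.5,"dy":-5,"dz":1},{"dx":-0.5,"dy":-5,"dz":1},{"dy":-5,"dz":1},{"dy":-4,"dz":1},{"dy":-3},{}]'
python3 - <<'E'
from h import *
from workcell import monitor, optics
import cv2
p=np.load("p.npy"); s=monitor.observe(); c=bed(p,(.0285,-.0615,.033))
e=np.array([np.cos(p[2]),np.sin(p[2]),0]); P=c-.052*e; P[2]=.044
R0=Ro.from_euler('xyz',s["tool_rot"]); print(c,P,s["position"],s["tool_rot"],s["grip_width"],s["force"],100*R0.inv().apply(P-s["position"]))
f=optics.grab_frame("wrist"); cv2.imwrite("pics/w1.png",f["frame"])
E
```

```text
[0.45170875 0.02061651 0.05864528] [0.40031457 0.02853098 0.044     ] [0.24098823 0.57665432 0.23128089] [-3.14154819e+00  4.93386417e-05  2.74577992e+00] 0.08567216401764002 [-0.26227929  0.11354368  0.1802552 ] [-35.83320046 -44.43064642  18.73183286]schema error: expected keys dx, dy, dz, wx, wy, wz, claw
schema error: expected keys dx, dy, dz, wx, wy, wz, claw
```

View pics/w1.png

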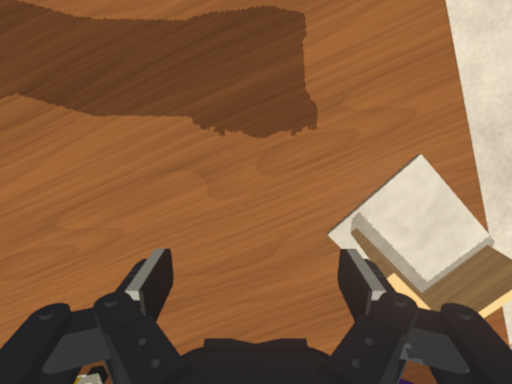

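The wrist view shows the open fingers at (155,280) and (355,280) above bare table. The call was refused because rows need every key, so nothing has moved. I'll resend with full rows.

```bash
python3 -m handwheel '[{"dx":-2,"dy":0,"dz":0,"wx":0,"wy":0,"wz":-0.12,"claw":50},{"dx":-3,"dy":0,"dz":0,"wx":0,"wy":0,"wz":-0.123,"claw":50},{"dx":-3,"dy":-4,"dz":0,"wx":0,"wy":0,"wz":0,"claw":50},{"dx":-4,"dy":-4.5,"dz":0,"wx":0,"wy":0,"wz":0,"claw":50},{"dx":-4,"dy":-4.5,"dz":0,"wx":0,"wy":0,"wz":0,"claw":50},{"dx":-3,"dy":-5,"dz":0,"wx":0,"wy":0,"wz":0,"claw":50},{"dx":-2,"dy":-5,"dz":1,"wx":0,"wy":0,"wz":0,"claw":50},{"dx":-1,"dy":-5,"dz":1,"wx":0,"wy":0,"wz":0,"claw":50}]'
python3 -m handwheel '[{"dx":-0.5,"dy":-5,"dz":1,"wx":0,"wy":0,"wz":0,"claw":50},{"dx":-0.5,"dy":-5,"dz":1,"wx":0,"wy":0,"wz":0,"claw":50},{"dx":0,"dy":-5,"dz":1,"wx":0,"wy":0,"wz":0,"claw":50},{"dx":0,"dy":-4,"dz":1,"wx":0,"wy":0,"wz":0,"claw":50},{"dx":0,"dy":-3,"dz":0,"wx":0,"wy":0,"wz":0,"claw":50},{"dx":0,"dy":0,"dz":0,"wx":0,"wy":0,"wz":0,"claw":50}]'
cat > st.py <<'E'
from h import *
from workcell import monitor, optics
import cv2,sys
p=np.load("p.npy"); s=monitor.observe(); c=bed(p,(.0285,-.0615,.033))
e=np.array([np.cos(p[2]),np.sin(p[2]),0]); P=c-.052*e; P[2]=.044
R0=Ro.from_euler('xyz',s["tool_rot"]); r=lambda a:np.round(a,4)
print(s["clock"],r(P),r(s["position"]),r(s["tool_rot"]),s["grip_width"],r(s["force"]),"go",r(100*R0.inv().apply(P-s["position"])),"bed",r(bedR(p[2]).T@(s["position"]-bed(p,(0,0,0)))),"q",r(s["qpos"]))
for n in sys.argv[1:]:
    cam,name=n.split(":"); f=optics.grab_frame(cam); cv2.imwrite("pics/%s.png"%name,f["frame"])
E
python3 st.py wrist:w2
```

```text
clock: 2.05
position: [0.4143, 0.2562, 0.2112]
tool_rot: [3.141, 0.001, 2.988]
force: [0.7, 0.8, 0.0]
grip_width: 0.0429
finger_force: 0.0
clock: 2.8
position: [0.3898, 0.0375, 0.1714]
tool_rot: [-3.141, 0.0, 2.986]
force: [0.3, 1.4, 0.3]
grip_width: 0.0428
finger_force: 0.0
2.8 [0.4003 0.0285 0.044 ] [0.3898 0.0375 0.1714] [-3.1413e+00  1.0000e-04  2.9856e+00] 0.042845354084222284 [0.2712 1.4105 0.3477] go [-1.1749 -0.7218 12.7439] bed [-0.0189 -0.0542  0.1536] q [-0.2797  0.2509  0.0373  2.2392 -0.0148  0.6517  1.183 ]
```

View pics/w2.png

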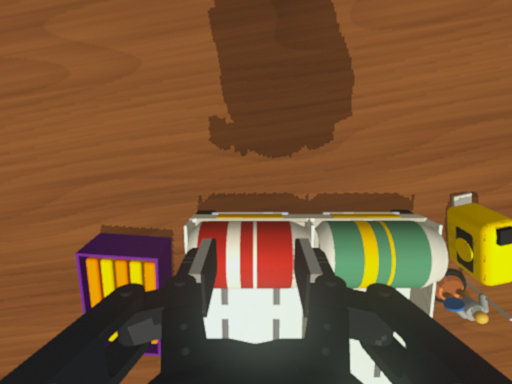

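The wrist view shows the red can at (246,255) between the fingertips at (205,265) and (303,265), with the lip at row 217 and green to the right. I'll check its position from this camera.

Run:
```python
from h import *
from workcell import optics
p=np.load("p.npy"); f=optics.grab_frame("wrist")
for n,y in(("red_can",-.0615),("green_can",.0615)):
    m=optics.masks_of(n,"wrist")[0]; print(n,m["p"],m["rect"],proj(f,bed(p,(.0285,y,.033))))
    R=np.array(f["R"])
# edges: lip top outer edge, walls
for X in[(-.004,.0,.016),(-.004,-.1245,.04),(-.004,.1245,.04),(-.004,0,.04),(.0285,-.004,.033),(.0285,-.119,.033),(.0285,-.0615,.066)]: print(X,proj(f,bed(p,X)))
```

```text
red_can 0.71 [185.5, 223.0, 122.9, 63.4] [246.3891125  253.52161151]
green_can 0.66 [314.9, 221.8, 132.5, 66.9] [369.32238441 253.22320873]
(-0.004, 0.0, 0.016) [305.7757876  217.63316073]
(-0.004, -0.1245, 0.04) [180.0807726  224.03151387]
(-0.004, 0.1245, 0.04) [440.20961896 223.42358983]
(-0.004, 0, 0.04) [310.1967603  223.72743134]
(0.0285, -0.004, 0.033) [303.86938611 253.38208644]
(0.0285, -0.119, 0.033) [188.88869378 253.66118549]
(0.0285, -0.0615, 0.066) [245.32194778 267.18190631]
```

```bash
python3 -m handwheel '[{"dx":-0.2,"dy":-0.3,"dz":3,"wx":0,"wy":0,"wz":0,"claw":50},{"dx":-0.2,"dy":-0.2,"dz":3,"wx":0,"wy":0,"wz":0,"claw":50},{"dx":0,"dy":0,"dz":3,"wx":0,"wy":0,"wz":0,"claw":50},{"dx":0,"dy":0,"dz":2,"wx":0,"wy":0,"wz":0,"claw":50},{"dx":0,"dy":0,"dz":1.2,"wx":0,"wy":0,"wz":0,"claw":50},{"dx":0,"dy":0,"dz":0.7,"wx":0,"wy":0,"wz":0,"claw":50},{"dx":0,"dy":0,"dz":0,"wx":0,"wy":0,"wz":0,"claw":50}]'
python3 st.py scene:s2 wrist:w3; python3 -c "
import cv2,numpy as np
a=cv2.imread('pics/s2.png')[120:270,180:380];b=cv2.imread('pics/w3.png')[150:350,100:400]
cv2.imwrite('pics/c3.png',np.hstack([cv2.resize(a,(400,300)),cv2.resize(b,(400,300))]))"
```

```text
clock: 3.88
position: [0.3933, 0.0338, 0.0423]
tool_rot: [-3.142, -0.0, 2.989]
force: [0.0, -0.5, 0.2]
grip_width: 0.0428
finger_force: 0.0
3.875 [0.4003 0.0285 0.044 ] [0.3933 0.0338 0.0423] [-3.1416e+00 -1.0000e-04  2.9890e+00] 0.042773116496373935 [ 0.0429 -0.4942  0.2194] go [-0.7705 -0.4181 -0.1681] bed [-0.0329 -0.0573  0.0251] q [-0.2478  0.5422  0.0147  2.3181 -0.0274  0.2816  1.2094]
```

View pics/c3.png

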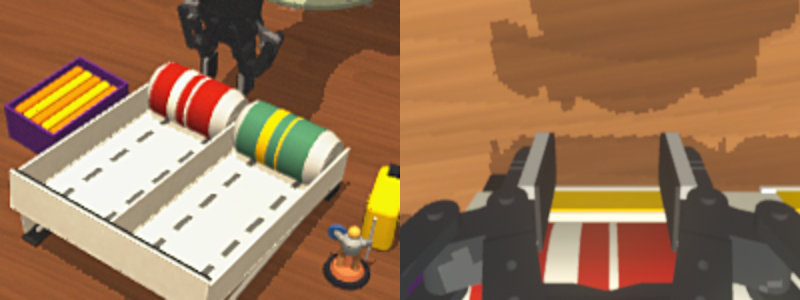

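```bash
python3 -m handwheel '[{"dx":-0.4,"dy":0,"dz":0,"wx":0,"wy":0,"wz":0,"claw":30},{"dx":-0.4,"dy":-0.1,"dz":0,"wx":0,"wy":0,"wz":0,"claw":30},{"dx":-0.2,"dy":0,"dz":0,"wx":0,"wy":0,"wz":0,"claw":30},{"dx":-0.2,"dy":0,"dz":0,"wx":0,"wy":0,"wz":0,"claw":30},{"dx":-0.2,"dy":0,"dz":0,"wx":0,"wy":0,"wz":0,"claw":30},{"dx":-0.2,"dy":0,"dz":0,"wx":0,"wy":0,"wz":0,"claw":30},{"dx":-0.2,"dy":0,"dz":-0.03,"wx":0,"wy":0,"wz":0,"claw":30},{"dx":-0.2,"dy":0,"dz":-0.03,"wx":0,"wy":0,"wz":0,"claw":30}]'
python3 -m handwheel '[{"dx":-0.3,"dy":0,"dz":-0.04,"wx":0,"wy":0,"wz":0,"claw":30},{"dx":-0.3,"dy":0,"dz":-0.04,"wx":0,"wy":0,"wz":0,"claw":30},{"dx":-0.3,"dy":0,"dz":-0.04,"wx":0,"wy":0,"wz":0,"claw":30},{"dx":-0.3,"dy":0,"dz":-0.04,"wx":0,"wy":0,"wz":0,"claw":30},{"dx":-0.3,"dy":0,"dz":-0.04,"wx":0,"wy":0,"wz":0,"claw":30},{"dx":-0.3,"dy":0,"dz":-0.04,"wx":0,"wy":0,"wz":0,"claw":30},{"dx":-0.2,"dy":0,"dz":-0.03,"wx":0,"wy":0,"wz":0,"claw":30}]'
python3 st.py scene:s4 wrist:w4; python3 -c "
import cv2,numpy as np
a=cv2.imread('pics/s4.png')[120:270,180:380];b=cv2.imread('pics/w4.png')[150:350,100:400]
cv2.imwrite('pics/c4.png',np.hstack([cv2.resize(a,(400,300)),cv2.resize(b,(400,300))]))"
```

```text
clock: 4.97
position: [0.4128, 0.0296, 0.0429]
tool_rot: [-3.141, -0.0, 2.989]
force: [-1.7, 0.5, 1.0]
grip_width: 0.0255
finger_force: 0.8
clock: 5.85
position: [0.4329, 0.0266, 0.0456]
tool_rot: [3.142, 0.0, 2.989]
force: [-0.9, -0.2, 1.6]
grip_width: 0.0254
finger_force: 0.9
5.85 [0.4003 0.0285 0.044 ] [0.4329 0.0266 0.0456] [3.1416 0.     2.9887] 0.025354817535893654 [-0.9087 -0.2381  1.5734] go [ 3.2461 -0.2998  0.1626] bed [ 0.0073 -0.0585  0.0228] q [-0.2084  0.5647  0.0132  2.2227 -0.0204  0.3544  1.2399]
```

View pics/c4.png

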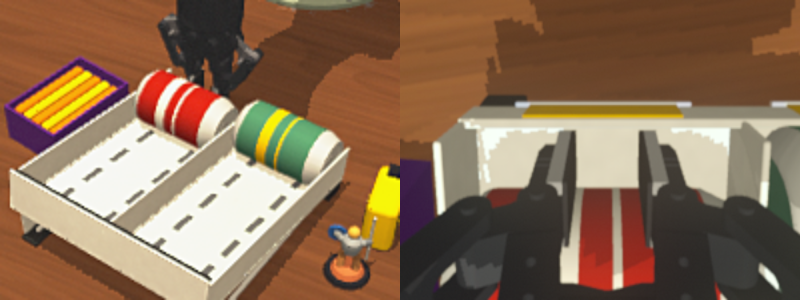

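Left, the red can is rolled off the lip by the fingertips. Right, the tips at (560,190) and (650,190) are inside the lane behind the can, clear of the walls. I'll go on steadily.

```bash
python3 -m handwheel '[{"dx":-0.3,"dy":0,"dz":-0.04,"wx":0,"wy":0,"wz":0,"claw":30},{"dx":-0.4,"dy":0,"dz":-0.06,"wx":0,"wy":0,"wz":0,"claw":30},{"dx":-0.4,"dy":0,"dz":-0.06,"wx":0,"wy":0,"wz":0,"claw":30},{"dx":-0.5,"dy":0,"dz":-0.07,"wx":0,"wy":0,"wz":0,"claw":30},{"dx":-0.5,"dy":0,"dz":-0.07,"wx":0,"wy":0,"wz":0,"claw":30},{"dx":-0.5,"dy":0,"dz":-0.07,"wx":0,"wy":0,"wz":0,"claw":30},{"dx":-0.5,"dy":0,"dz":-0.07,"wx":0,"wy":0,"wz":0,"claw":30},{"dx":-0.5,"dy":0,"dz":-0.07,"wx":0,"wy":0,"wz":0,"claw":30}]'
python3 -m handwheel '[{"dx":-0.5,"dy":0,"dz":-0.07,"wx":0,"wy":0,"wz":0,"claw":30},{"dx":-0.5,"dy":0,"dz":-0.07,"wx":0,"wy":0,"wz":0,"claw":30},{"dx":-0.5,"dy":0,"dz":-0.07,"wx":0,"wy":0,"wz":0,"claw":30},{"dx":-0.5,"dy":0,"dz":-0.07,"wx":0,"wy":0,"wz":0,"claw":30},{"dx":-0.5,"dy":0,"dz":-0.07,"wx":0,"wy":0,"wz":0,"claw":30},{"dx":-0.5,"dy":0,"dz":-0.07,"wx":0,"wy":0,"wz":0,"claw":30},{"dx":-0.5,"dy":0,"dz":-0.07,"wx":0,"wy":0,"wz":0,"claw":30},{"dx":-0.5,"dy":0,"dz":-0.07,"wx":0,"wy":0,"wz":0,"claw":30}]'
python3 -m handwheel '[{"dx":-0.5,"dy":0,"dz":-0.07,"wx":0,"wy":0,"wz":0,"claw":30},{"dx":-0.5,"dy":0,"dz":-0.07,"wx":0,"wy":0,"wz":0,"claw":30},{"dx":-0.5,"dy":0,"dz":-0.07,"wx":0,"wy":0,"wz":0,"claw":30},{"dx":-0.5,"dy":0,"dz":-0.07,"wx":0,"wy":0,"wz":0,"claw":30},{"dx":-0.5,"dy":0,"dz":-0.07,"wx":0,"wy":0,"wz":0,"claw":30},{"dx":-0.5,"dy":0,"dz":-0.07,"wx":0,"wy":0,"wz":0,"claw":30},{"dx":-0.4,"dy":0,"dz":-0.06,"wx":0,"wy":0,"wz":0,"claw":30},{"dx":-0.3,"dy":0,"dz":-0.04,"wx":0,"wy":0,"wz":0,"claw":30}]'
python3 st.py scene:s5 wrist:w5; python3 -c "
import cv2,numpy as np
a=cv2.imread('pics/s5.png')[120:270,180:380];b=cv2.imread('pics/w5.png')[150:350,100:400]
cv2.imwrite('pics/c5.png',np.hstack([cv2.resize(a,(400,300)),cv2.resize(b,(400,300))]))"
```

```text
clock: 6.95
position: [0.4685, 0.021, 0.0507]
tool_rot: [-3.142, -0.0, 2.989]
force: [-1.6, 1.3, 0.5]
grip_width: 0.0258
finger_force: 0.8
clock: 7.95
position: [0.5081, 0.015, 0.0563]
tool_rot: [-3.142, -0.0, 2.989]
force: [-1.7, -0.2, 0.6]
grip_width: 0.0255
finger_force: 0.8
clock: 8.95
position: [0.5446, 0.0093, 0.0615]
tool_rot: [-3.142, 0.0, 2.989]
force: [-1.6, 1.2, 0.2]
grip_width: 0.0254
finger_force: 0.9
8.95 [0.4003 0.0285 0.044 ] [0.5446 0.0093 0.0615] [-3.1416  0.      2.9887] 0.02543441496369194 [-1.6055  1.1527  0.2294] go [14.5515 -0.2981  1.7508] bed [ 0.1215 -0.0585  0.0228] q [-0.1358  0.641   0.0136  1.9378 -0.0152  0.5629  1.3059]
```

View pics/c5.png

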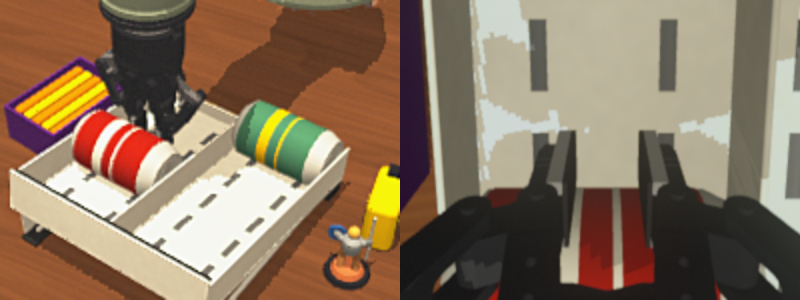

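Left, the can is mid-lane, square to the walls. Right, both tips are still centred behind it. I'll continue and slow down near the stop.

```bash
python3 -m handwheel '[{"dx":-0.4,"dy":0,"dz":-0.06,"wx":0,"wy":0,"wz":0,"claw":30},{"dx":-0.5,"dy":0,"dz":-0.07,"wx":0,"wy":0,"wz":0,"claw":30},{"dx":-0.5,"dy":0,"dz":-0.07,"wx":0,"wy":0,"wz":0,"claw":30},{"dx":-0.5,"dy":0,"dz":-0.07,"wx":0,"wy":0,"wz":0,"claw":30},{"dx":-0.5,"dy":0,"dz":-0.07,"wx":0,"wy":0,"wz":0,"claw":30},{"dx":-0.5,"dy":0,"dz":-0.07,"wx":0,"wy":0,"wz":0,"claw":30},{"dx":-0.5,"dy":0,"dz":-0.07,"wx":0,"wy":0,"wz":0,"claw":30},{"dx":-0.5,"dy":0,"dz":-0.07,"wx":0,"wy":0,"wz":0,"claw":30}]'
python3 -m handwheel '[{"dx":-0.4,"dy":0,"dz":-0.06,"wx":0,"wy":0,"wz":0,"claw":30},{"dx":-0.3,"dy":0,"dz":-0.04,"wx":0,"wy":0,"wz":0,"claw":30},{"dx":-0.3,"dy":0,"dz":-0.04,"wx":0,"wy":0,"wz":0,"claw":30},{"dx":-0.2,"dy":0,"dz":-0.03,"wx":0,"wy":0,"wz":0,"claw":30},{"dx":-0.2,"dy":0,"dz":-0.03,"wx":0,"wy":0,"wz":0,"claw":30},{"dx":-0.2,"dy":0,"dz":-0.03,"wx":0,"wy":0,"wz":0,"claw":30},{"dx":-0.2,"dy":0,"dz":-0.03,"wx":0,"wy":0,"wz":0,"claw":30},{"dx":-0.2,"dy":0,"dz":-0.03,"wx":0,"wy":0,"wz":0,"claw":30}]'
python3 st.py
```

```text
clock: 10.05
position: [0.5832, 0.0034, 0.067]
tool_rot: [-3.142, 0.0, 2.989]
force: [-1.7, -0.1, 1.1]
grip_width: 0.0257
finger_force: 0.8
clock: 11.05
position: [0.6028, 0.0004, 0.0699]
tool_rot: [-3.142, -0.0, 2.989]
force: [-1.4, 0.4, 0.4]
grip_width: 0.0257
finger_force: 0.8
11.05 [0.4003 0.0285 0.044 ] [6.028e-01 4.000e-04 6.990e-02] [-3.1416 -0.      2.9888] 0.025653834803263217 [-1.3933  0.4259  0.3889] go [20.4381 -0.301   2.5901] bed [ 0.181  -0.0585  0.0229] q [-0.1096  0.6941  0.0156  1.7788 -0.0161  0.6689  1.3329]
```

```bash
python3 -m handwheel '[{"dx":-0.15,"dy":0,"dz":-0.02,"wx":0,"wy":0,"wz":0,"claw":30},{"dx":-0.15,"dy":0,"dz":-0.02,"wx":0,"wy":0,"wz":0,"claw":30},{"dx":-0.15,"dy":0,"dz":-0.02,"wx":0,"wy":0,"wz":0,"claw":30},{"dx":-0.15,"dy":0,"dz":-0.02,"wx":0,"wy":0,"wz":0,"claw":30},{"dx":-0.1,"dy":0,"dz":-0.015,"wx":0,"wy":0,"wz":0,"claw":30},{"dx":-0.1,"dy":0,"dz":-0.015,"wx":0,"wy":0,"wz":0,"claw":30}]'
python3 -m handwheel '[{"dx":-0.1,"dy":0,"dz":-0.015,"wx":0,"wy":0,"wz":0,"claw":30},{"dx":-0.1,"dy":0,"dz":-0.015,"wx":0,"wy":0,"wz":0,"claw":30}]'
python3 st.py top:t6 wrist:w6; python3 -c "
import cv2,numpy as np
a=cv2.imread('pics/t6.png')[100:250,170:370];b=cv2.imread('pics/w6.png')[150:350,100:400]
cv2.imwrite('pics/c6.png',np.hstack([cv2.resize(a,(400,300)),cv2.resize(b,(400,300))]))"
```

```text
clock: 11.8
position: [0.6106, -0.0008, 0.071]
tool_rot: [-3.142, 0.0, 2.989]
force: [-0.7, 0.5, 1.1]
grip_width: 0.0256
finger_force: 0.8
clock: 12.05
position: [0.6126, -0.0011, 0.0713]
tool_rot: [-3.142, -0.0, 2.989]
force: [-1.2, 0.7, 0.6]
grip_width: 0.0257
finger_force: 0.8
12.05 [0.4003 0.0285 0.044 ] [ 0.6126 -0.0011  0.0713] [-3.1416 -0.      2.9887] 0.02570438194157175 [-1.1789  0.7254  0.6282] go [21.4308 -0.2997  2.7316] bed [ 0.191  -0.0585  0.023 ] q [-0.1057  0.7039  0.016   1.751  -0.0163  0.6868  1.3371]
```

View pics/c6.png

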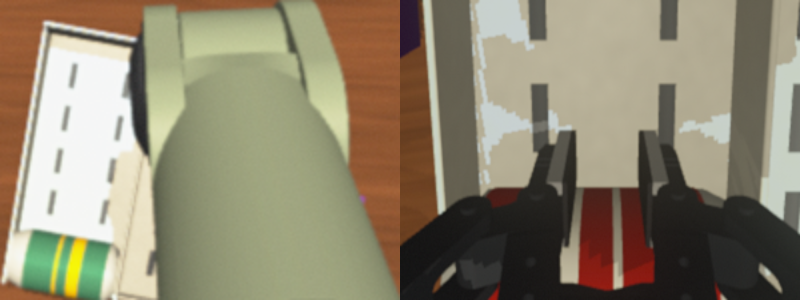

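The arm hides the can from the top camera. In the wrist view the tips are still in contact behind the can. I'll creep on until the force rises.

```bash
for i in 1; do :; done; python3 -m handwheel '[{"dx":-0.1,"dy":0,"dz":-0.015,"wx":0,"wy":0,"wz":0,"claw":30},{"dx":-0.1,"dy":0,"dz":-0.015,"wx":0,"wy":0,"wz":0,"claw":30}]'
python3 -m handwheel '[{"dx":-0.1,"dy":0,"dz":-0.015,"wx":0,"wy":0,"wz":0,"claw":30}]'
```

```text
clock: 12.4
position: [0.6146, -0.0014, 0.0716]
tool_rot: [3.142, -0.0, 2.989]
force: [-2.1, -0.6, 0.7]
grip_width: 0.0255
finger_force: 0.8
clock: 12.52
position: [0.6156, -0.0016, 0.0718]
tool_rot: [-3.142, -0.0, 2.989]
force: [-1.7, 0.4, 0.1]
grip_width: 0.026
finger_force: 0.8
```

```bash
python3 -m handwheel '[{"dx":-0.1,"dy":0,"dz":-0.015,"wx":0,"wy":0,"wz":0,"claw":30}]' | grep -E "pos|force"
python3 -m handwheel '[{"dx":-0.1,"dy":0,"dz":-0.015,"wx":0,"wy":0,"wz":0,"claw":30}]'| grep -E "pos|force"
```

```text
position: [0.6157, -0.0016, 0.0717]
force: [-10.8, 1.7, 3.2]
finger_force: 5.1
position: [0.6157, -0.0016, 0.0717]
force: [-16.8, 1.6, 7.5]
finger_force: 8.2
```

```bash
python3 st.py scene:s7; python3 -c "
import cv2
a=cv2.imread('pics/s7.png')[140:290,170:370]
cv2.imwrite('pics/c7.png',cv2.resize(a,(800,600),interpolation=2))"
```

```text
12.775 [0.4003 0.0285 0.044 ] [ 0.6157 -0.0016  0.0717] [-3.1411 -0.0039  2.9889] 0.02508400349849066 [-16.752    1.5596   7.5418] go [21.7364 -0.2916  2.8508] bed [ 0.1942 -0.0585  0.0229] q [-0.104   0.7088  0.0159  1.7386 -0.0168  0.6983  1.3391]
```

View pics/c7.png

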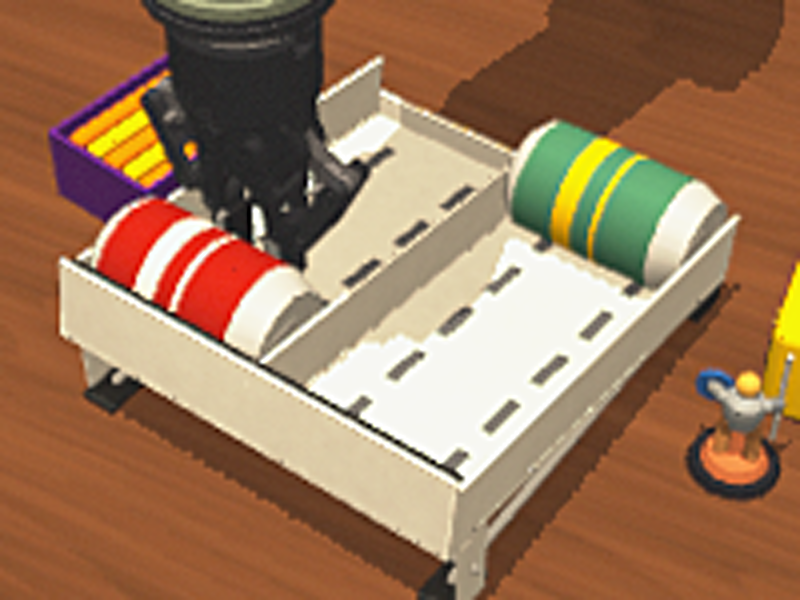

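The can is against the rubber, parallel to the stop (left end at about (100,250), right end at (300,320)). The TCP is at bed x 194 mm, as predicted. I'll ease the push a little and hold.

```bash
python3 -m handwheel '[{"dx":0.1,"dy":0,"dz":0.015,"wx":0,"wy":0,"wz":0,"claw":30},{"dx":0,"dy":0,"dz":0,"wx":0,"wy":0,"wz":0,"claw":30},{"dx":0,"dy":0,"dz":0,"wx":0,"wy":0,"wz":0,"claw":30},{"dx":0,"dy":0,"dz":0,"wx":0,"wy":0,"wz":0,"claw":30}]'| grep -E "pos|force"
```

```text
position: [0.6156, -0.0016, 0.0717]
force: [-6.5, 0.6, 3.3]
finger_force: 3.5
```

```bash
python3 -c "
from workcell import job_done; print(job_done())"
```

```text
the job is handed in; nothing more can be done
None
```

I pushed the red can steadily up its lane until it was home against the back stop and handed the job in at about 13 s, with the fingertips still holding it there at about 7 N (peak about 18 N) and the green can and other things untouched.

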